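Trip the hidden catch of a gear guard and swing the guard open

TASK

The hinged guard of the small gear drive is held shut by a spring catch hidden inside: take the slim steel release pin out of the wooden tool rack and push it down through the small hole in the drive's deck until the guard pops ajar. Put the pin back, standing fully home in its hole of the rack, and swing the guard up by its bar and over past upright, so that it leans back open on its own. Leave the other tools, the oil can and the spanner where they are.

Things in the scene. Friction and masses are not known exactly. Their poses are not given: they have to be found in the camera images.
- drive: the gear drive, a grey steel case fixed to the bench, with a dark round finned motor on its left (+y) end. Origin on the bench under the centre of the guard; x away from the robot, y left along the case, z up. The case spans x -65 to 65 mm, y -90 to 172 mm, top at z = 110 mm; the motor (84 mm thick, top at z = 104 mm) goes on to y = 290 mm. The guard covers y -90 to 100 mm; the fixed deck, 6 mm thick and flush with the shut guard, covers y 102 to 172 mm.
- drive_hole (a point): centre of the mouth of the access hole, a round 12 mm hole with a flat bright steel rim, straight down through the deck, level with the deck's top (drive frame -40, 135, 110 mm). The catch's steel pad lies below it, its top 32 mm under the deck's top. Pressed straight down about 10 mm (tip 42 mm below the deck's top; 3 to 7 N) it lets the guard go; it meets its hard stop some 15 to 17 mm down. The pad springs back when the pin is drawn out; the guard stays ajar.
- guard (a joint): angle of the hinged guard in rad: 0 shut (latched it reads about 0.01), 1.57 upright, 2.0 against its stop, leaning back. Once tripped, a spring plunger lifts it to about 0.14 and holds it there. It weighs about 0.4 kg: below 1.57 it falls back to 0.14, past 1.57 it falls on to the stop.
- guard_bar (a point): middle of the guard's round steel bar, 10 mm thick, 110 mm long, parallel to the hinge and held 45 mm in front of the guard's free edge by an arm at each end: open space all round the bar between the arms. It moves with the guard, 175 mm from the hinge; shut, it is at drive frame -110, 0, 104 mm. This point's axes turn with the guard.
- guard_hinge (a point): middle of the guard's hinge line, which runs along the drive's y at the far upper edge of the case (drive frame 65, 0, 104 mm). The guard, 130 mm deep and 12 mm thick, lies from here towards the robot when shut; the bar rises and goes over away from the robot as it opens.
- rack: wooden tool rack, a block 60 (x) by 170 (y) by 80 mm (z) fixed to the bench; origin at the centre of its underside. Three blind square holes, 13 by 13 mm with a small chamfer and 70 mm deep, in its top at y = -55, 0 and 55 mm, x = 0. Each holds one tool, in an order that changes.
- pin: the release pin, 110 g, plain bright steel: round handle 20 mm thick and 65 mm high (the tallest and slimmest handle in the rack), under it a round shank 7 mm thick and 65 mm long. Origin at the shoulder between the two, z up along the handle. In the rack the shank is in its hole and the shoulder stands on the rack's top, so its origin is 80 mm above the bench.
- pin_tip (a point): lower end of the pin's shank, 65 mm below its origin.
- punch: another tool in the rack, to be left there: dark square head 26 mm wide and 30 mm high.
- scraper: another tool in the rack, to be left there: bulb-shaped wooden handle 34 mm thick and 48 mm high.
- oil_can: round steel can, 64 mm wide, 110 mm high, standing on the bench; leave alone.
- spanner: spanner, 170 mm long, lying on the bench; leave alone.
There are look-alikes about, which are no part of the job. Of the things shaped like the pin, the steel one is meant. Of the things shaped like the rack, the wooden one is meant.

How it is judged:
By the outcome, as a careful person would: the job done as asked, in the order asked, and still so for the second after the job is handed in, with the robot touching nothing.
It also fails if it takes over 72 s, if anything falls off the work surface, if the arm or the gripper's body presses on something with over 40 N, if the wrist force passes 120 N, or if a joint passes its speed limit or range.

ROBOT

A 7-joint arm with a two-finger parallel gripper is mounted at the origin on the work surface. World frame = base frame: x ahead of the robot, y to its left, z up, the work surface at z = 0. Lengths are in m, angles in rad, forces in N, time in s.
With the tool pointing down it reaches from about 0.4 to 0.85 m from the base axis. Payload 4.5 kg.
Tool frame: the origin (TCP) lies midway between the tips of the shut fingers; the grasp point (between the pads) lies 19 mm behind it; z points along the fingers, y is the line along which they close (so a half turn about z gives the same grasp; the last joint's range is limited). The gripper opens to 85 mm and grips with 20 to 120 N. Pads are 22 mm wide; open, the fingers measure 114 mm over their backs; the gripper's body (76 mm by 85 mm) begins 54 mm behind the grasp point. The pads swing forward as they close: fully open they stand 13 mm farther back than shut.
Start: joints at [1.259, 0.689, -0.195, 1.565, 0.157, 0.902, -0.215], TCP at [0.212, -0.588, 0.231] pointing down, gripper open.
Joint ranges: [-3.01, 3.01], [-0.46, 2.08], [-1.47, 1.51], [0.13, 2.56], [-1, 4.14], [0.04, 2.09], [-2.66, 2.66]. Speed limits (rad/s): [2.57, 2.57, 3.14, 3.14, 3.14, 3.14, 3.14].

INTERFACE

Orientations are given as a 3x3 rotation matrix whose columns are the frame's x, y, z axes.
In Python, from plant import bot gives the robot as it stands.
- The arm moves only by the tool move_arm, never from a script. Its argument "moves" is a list of rows, each a list of 7 numbers: the shift along the tool's x, y, z in mm, then the turn, a rotation vector about the tool's x, y, z in rad, then the opening, from 0 (shut) to 1 (fully open). A call has 1 to 12 rows; each row shifts and turns the commanded pose from where the row before left it, along the tool's axes as they then stand; what a row does not reach is not made up. A row lasts 1/12 s, in which the tool goes at most 41.7 mm and 7.16 degrees, less where a joint would pass 70% of its speed; a pose out of reach is approached as far as the arm can. A call is refused whole if a number of a shift passes 41.7 or a number of a turn 0.125, either way. A call with a gripper value outside its range is refused whole. The fingers move at their own pace and stop on an object; "grip_force" is the grip in N (left out, the last holds). Time passes only in rows, so rows that do not move let the fingers close. It gives the time, the measured TCP pose, the force, the opening and the grip force at its end, in the units of the state.
- bot.get_state(): the state, without advancing time (a new reading comes with each control period).
- bot.snapshot(name): name is "side" or "top" or "wrist"; returns the picture (384x512x3 uint8, red, green, blue); there is no depth.
- bot.camera_model(name): a dict with "fx", "fy", "cx", "cy" (pixels), "R" (3x3) and "t" (3): a world point X has camera coordinates R X + t. Camera axes: x right, y down, z forward; pixel columns grow to the right and rows downward; lengths in m; the calibration is good to about 2 mm. A picture is of the moment at which its call begins: read the wrist's pose just before it. camera_model takes no time and is no camera call; for the wrist camera it gives the pose at the moment of the call.
- bot.sign_off(): hands the job in; it is judged then, once.
The state is a dict: "time_s": time; "qpos": joint angles; "joint_vel": joint speeds; "tau": joint torques, N m; "position": TCP position; "tool_rot": TCP orientation; "force": force on the tool from outside, world axes, zero at the start; "ft_torque": the same for the moment, N m; "opening": finger opening in m; "gripper_force": force on a finger pad.
Only numpy, scipy, OpenCV 4.12 (cv2) and the standard library are available. Lean on these libraries where they do the work, as an engineer would, in place of code of your own. Each camera call takes 0.05 s, during which the arm holds its last target. There are 200 camera calls.

## Working session

There is one attempt and no reset: what is moved stays moved. The work goes in short steps, Python scripts to look and compute and a tool call to move; the robot and the scene stay as the last step left them, time stands still between calls to the robot, and variables do not carry over. Pictures are saved under pics/ and viewed, at most 13 in all, crops included, and the job is handed in when it is done.

Besides the shell and the picture viewer there is one more tool, called after "Request:" in YAML: its name, and indented under it one key for each argument. move_arm: Moves the arm, as the interface text tells. Its arguments: {"type":"object","properties":{"moves":{"type":"array"},"grip_force":{"type":"number"}},"required":["moves"]}

```bash
mkdir -p pics; ls; python3 - <<'E'
from plant import bot
import cv2,numpy as np
a=bot.snapshot("side");b=bot.snapshot("top")
cv2.imwrite("pics/side.png",a[:,:,::-1]);cv2.imwrite("pics/top.png",b[:,:,::-1])
for n in("side","top"):
    print(n,bot.camera_model(n))
s=bot.get_state();print(s["time_s"],s["position"],s["tool_rot"],s["opening"])
E
```

```text
pics
side {'fx': 400.7324157218864, 'fy': 400.7324157218864, 'cx': 256.45205312148914, 'cy': 197.2324615122116, 'R': array([[ 0.90379026, -0.42793827,  0.00565717],
       [-0.33096025, -0.70723482, -0.62472731],
       [ 0.27134567,  0.56275016, -0.7808225 ]]), 't': array([-0.50260965,  0.18894383,  0.96647416])}
top {'fx': 497.00998971430175, 'fy': 497.00998971430175, 'cx': 250.28565454403935, 'cy': 189.98747610465563, 'R': array([[-0.01818047, -0.99967856, -0.01767037],
       [-0.98239716,  0.02114692, -0.18560341],
       [ 0.18591743,  0.01398496, -0.98246584]]), 't': array([-0.04461229,  0.50848761,  1.28199777])}
0.1 [ 0.21161955 -0.58747369  0.23056128] [[ 9.40784600e-01  3.39004342e-01 -6.26862974e-04]
 [ 3.39004912e-01 -9.40783403e-01  1.50273045e-03]
 [-8.03101336e-05 -1.62625529e-03 -9.99998674e-01]] 0.08545817170539811
```

View pics/side.png

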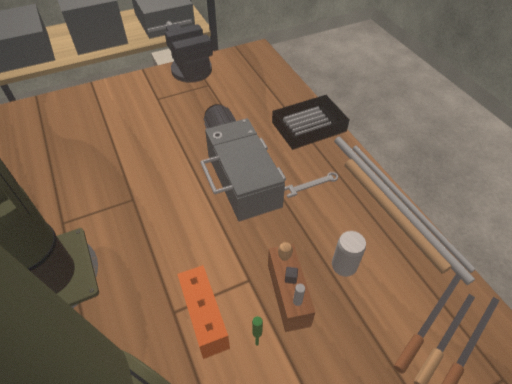

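View pics/top.png

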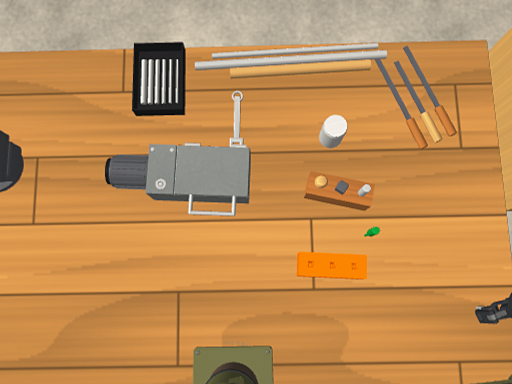

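The wooden rack is at top (340,190), and the orange one at (332,265) is a look-alike. The steel pin is at top (365,188) / side (299,294), in the rack's right-hand hole. The green pin lying at (372,232) is the look-alike. The drive hole is at top (160,184). I'll confirm these in one enlarged crop.

```bash
python3 - <<'E'
import cv2,numpy as np
a=cv2.imread("pics/side.png");b=cv2.imread("pics/top.png")
f=lambda im,x,y,w,h,k:cv2.resize(im[y:y+h,x:x+w],None,fx=k,fy=k,interpolation=cv2.INTER_CUBIC)
A=f(b,295,160,95,75,4);B=f(a,255,230,95,75,4);C=f(b,140,135,120,85,4)[:300,:380];C=f(b,140,140,95,75,4);D=f(a,195,115,95,75,4)
cv2.imwrite("pics/c.png",np.vstack([np.hstack([A,B]),np.hstack([C,D])]))
E
```

```text
(no output)
```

View pics/c.png

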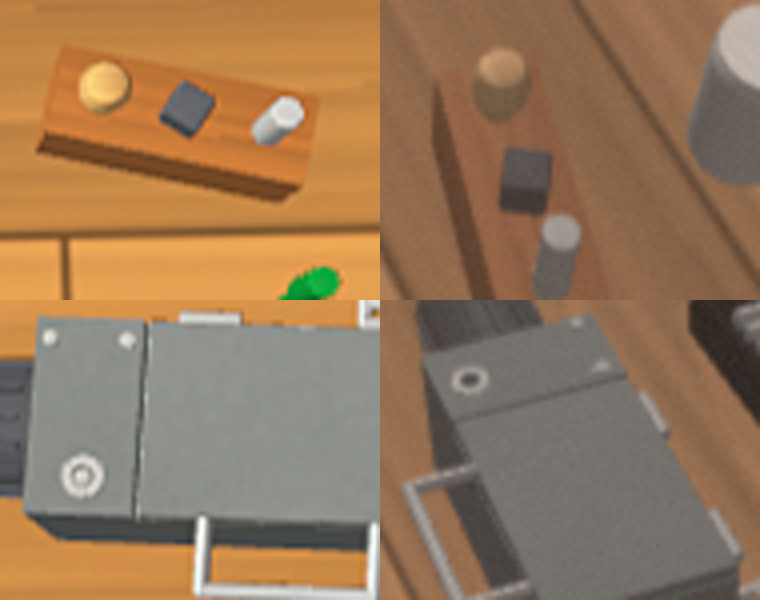

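The crop confirms it: the tall slim steel handle is in the rack hole at the −y end, and the hole's bright rim is on the deck. Next I compute positions.

```bash
cat > h.py <<'E'
import numpy as np
from plant import bot
def onz(cam,uv,z):
    c=cam if isinstance(cam,dict) else bot.camera_model(cam)
    d=c["R"].T@np.array([(uv[0]-c["cx"])/c["fx"],(uv[1]-c["cy"])/c["fy"],1]); o=-c["R"].T@c["t"]
    return o+d*(z-o[2])/d[2]
def proj(cam,X):
    c=cam if isinstance(cam,dict) else bot.camera_model(cam)
    p=c["R"]@np.asarray(X)+c["t"]; return np.array([p[0]/p[2]*c["fx"]+c["cx"],p[1]/p[2]*c["fy"]+c["cy"]])
E
python3 - <<'E'
from h import *
np.set_printoptions(precision=4,suppress=True)
print("pin",onz("top",(366.7,187.2),.145),onz("side",(299.6,287.6),.145))
r=[onz("top",p,.08) for p in [(309.7,171),(374.5,184),(369.7,206.5),(305.2,194)]]
print("rack",np.array(r),np.mean(r,0)); e=r[0]-r[1]+r[3]-r[2];print("rackyaw of y",np.arctan2(-e[0],e[1]),np.linalg.norm(e)/2)
print("hole",onz("top",(160.2,183.5),.11),onz("side",(217.2,134.7),.11))
d=[onz("top",p,.11) for p in [(149.2,144.3),(249,147),(248,201.5),(146.2,193)]]
print(np.array(d));e=d[0]-d[1];print(np.arctan2(-e[0],e[1]),np.linalg.norm(e));e=d[3]-d[2];print(np.arctan2(-e[0],e[1]),np.linalg.norm(e))
print("bar",onz("top",(191,212.5),.104),onz("top",(234.5,214.5),.104))
E
```

```text
pin [ 0.4898 -0.3433  0.145 ] [ 0.4877 -0.3421  0.145 ]
rack [[ 0.5486 -0.2118  0.08  ]
 [ 0.5102 -0.3786  0.08  ]
 [ 0.4513 -0.3624  0.08  ]
 [ 0.4876 -0.1976  0.08  ]] [ 0.4994 -0.2876  0.08  ]
rackyaw of y -0.22152804003082402 0.16995126243584083
hole [0.5175 0.1748 0.11  ] [0.517 0.175 0.11 ]
[[ 0.6222  0.2051  0.11  ]
 [ 0.6089 -0.0543  0.11  ]
 [ 0.4661 -0.0493  0.11  ]
 [ 0.4935  0.2102  0.11  ]]
-0.05110374566129975 0.2597253192980739
-0.10545567657123762 0.26091851671607047
bar [0.4418 0.0962 0.104 ] [ 0.4344 -0.0143  0.104 ]
```

Request:
move_arm:
  moves:
    - [0, 0, 0, 0, 0, -0.1115, 0.6]
    - [0, 0, 0, 0, 0, -0.1115, 0.6]
    - [0, 0, 0, 0, 0, -0.1115, 0.6]
    - [0, 0, 0, 0, 0, -0.1115, 0.6]
    - [0, 0, 0, 0, 0, -0.1115, 0.6]
    - [0, 0, 0, 0, 0, -0.1115, 0.6]
    - [0, 0, 0, 0, 0, -0.1115, 0.6]
    - [0, 0, 0, 0, 0, -0.1115, 0.6]
    - [0, 0, 0, 0, 0, -0.1115, 0.6]
    - [30, 21.6, 0, 0, 0, 0, 0.6]
    - [30, 21.6, 0, 0, 0, 0, 0.6]
    - [30, 21.6, 0, 0, 0, 0, 0.6]
  grip_force: 60

```text
time_s: 1.1
position: [0.2948, -0.5137, 0.2307]
tool_rot: [[0.222, 0.975, -0.0], [0.975, -0.222, 0.001], [0.001, -0.0, -1.0]]
force: [1.1, -0.1, 0.6]
opening: 0.0516
gripper_force: 0.0
```

Request:
move_arm:
  moves:
    - [30, 21.6, -2, 0, 0, 0, 0.6]
    - [30, 21.6, -2, 0, 0, 0, 0.6]
    - [30, 21.6, -2, 0, 0, 0, 0.6]
    - [30, 21.6, -2, 0, 0, 0, 0.6]
    - [30, 21.6, -2, 0, 0, 0, 0.6]
    - [30, 21.6, -2, 0, 0, 0, 0.6]
    - [30, 21.6, -2, 0, 0, 0, 0.6]
    - [0, 0, 0, 0, 0, 0, 0.6]
    - [0, 0, 0, 0, 0, 0, 0.6]

```text
time_s: 1.85
position: [0.4907, -0.3398, 0.2452]
tool_rot: [[0.214, 0.977, 0.001], [0.977, -0.214, 0.001], [0.002, 0.001, -1.0]]
force: [-0.6, -0.3, 0.7]
opening: 0.0512
gripper_force: 0.0
```

```bash
cat >> h.py <<'E'
import cv2
def to(x,y,z,yaw=None):
    """tool-axis shift (mm) from present pose to world x,y,z"""
    s=bot.get_state(); R=s["tool_rot"]; y_=np.arctan2(R[1,1],R[0,1])
    print("t",round(s["time_s"],2),"pos",np.round(s["position"],4),"yaw(y axis)",round(y_,4),"tilt",np.round(R[:2,2],4),"F",np.round(s["force"],1),"op",round(s["opening"],4),round(s["gripper_force"],1))
    print("shift mm",np.round(1e3*R.T@(np.array([x,y,z])-s["position"]),1), "turn z", None if yaw is None else round(-(yaw-y_),3))
E
python3 - <<'E'
from h import *
to(.4885,-.342,.105,-.2215)
c=bot.camera_model("wrist"); a=bot.snapshot("wrist")
cv2.imwrite("pics/w1.png",a[:,:,::-1]); print(c)
print(proj(c,[.4885,-.342,.145]))
E
```

```text
t 1.85 pos [ 0.4907 -0.3398  0.2452] yaw(y axis) -0.2155 tilt [0.0011 0.0014] F [-0.6 -0.3  0.7] op 0.0512 0.0
shift mm [ -2.9  -1.8 140.2] turn z 0.006
{'fx': 264.80677050018903, 'fy': 264.80677050018903, 'cx': 252.68580124894044, 'cy': 194.65355140489942, 'R': array([[ 9.76891842e-01, -2.13733617e-01, -5.19079841e-04],
       [-2.02014459e-01, -9.24115923e-01,  3.24345371e-01],
       [-6.98031991e-02, -3.16745485e-01, -9.45938587e-01]]), 't': array([-0.55134424, -0.26115517,  0.31981458])}
[251.54058007 197.99195471]
```

View pics/w1.png

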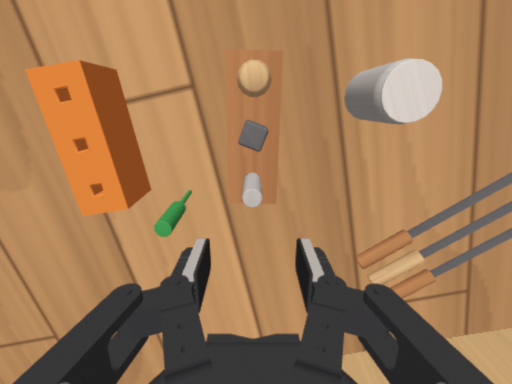

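The steel pin's top is at (252.5,197), against a prediction of (251.5,198), so the estimate holds. I'll go down, grip and lift.

Request:
move_arm:
  moves:
    - [-2.5, -1.5, 20, 0, 0, 0.006, 0.6]
    - [0, 0, 30, 0, 0, 0, 0.6]
    - [0, 0, 30, 0, 0, 0, 0.6]
    - [0, 0, 25, 0, 0, 0, 0.6]
    - [0, 0, 20, 0, 0, 0, 0.6]
    - [0, 0, 15, 0, 0, 0, 0.6]
    - [0, 0, 0, 0, 0, 0, 0.6]
    - [0, 0, 0, 0, 0, 0, 0.15]
    - [0, 0, 0, 0, 0, 0, 0.15]
    - [0, 0, 0, 0, 0, 0, 0.15]
    - [0, 0, 0, 0, 0, 0, 0.1]
    - [0, 0, 0, 0, 0, 0, 0.1]

```text
time_s: 2.9
position: [0.487, -0.3456, 0.1065]
tool_rot: [[0.226, 0.974, 0.002], [0.974, -0.226, -0.002], [-0.001, 0.002, -1.0]]
force: [0.4, -0.2, 4.1]
opening: 0.019
gripper_force: 58.5
```

Request:
move_arm:
  moves:
    - [0, 0, 0, 0, 0, 0, 0.1]
    - [0, 0, 0, 0, 0, 0, 0.1]
    - [0, 0, 0, 0, 0, 0, 0.1]

```text
time_s: 3.15
position: [0.487, -0.3456, 0.1064]
tool_rot: [[0.226, 0.974, 0.001], [0.974, -0.226, -0.002], [-0.001, 0.002, -1.0]]
force: [-0.6, -1.1, 6.4]
opening: 0.0187
gripper_force: 58.7
```

```bash
python3 - <<'E'
from h import *
to(.517,.175,.26)
E
```

```text
t 3.15 pos [ 0.487  -0.3456  0.1064] yaw(y axis) -0.2277 tilt [ 0.0014 -0.0017] F [-0.6 -1.1  6.4] op 0.0187 58.7
shift mm [ 513.7  -88.  -154.4] turn z None
```

Request:
move_arm:
  moves:
    - [0, 0, -10, 0, 0, 0, 0.1]
    - [0, 0, -25, 0, 0, 0, 0.1]
    - [0, 0, -35, 0, 0, 0, 0.1]
    - [0, 0, -35, 0, 0, 0, 0.1]
    - [0, 0, -30, 0, 0, 0, 0.1]
    - [15, -2, -10, 0, 0, 0, 0.1]
    - [28, -5, 0, 0, 0, 0, 0.1]
    - [33, -6, 0, 0, 0, 0, 0.1]
    - [33, -6, 0, 0, 0, 0, 0.1]
    - [33, -6, 0, 0, 0, 0, 0.1]
    - [33, -6, 0, 0, 0, 0, 0.1]
    - [33, -6, 0, 0, 0, 0, 0.1]

```text
time_s: 4.15
position: [0.4962, -0.1314, 0.25]
tool_rot: [[0.225, 0.974, -0.001], [0.974, -0.225, 0.001], [0.0, -0.002, -1.0]]
force: [0.6, 0.3, -1.2]
opening: 0.0184
gripper_force: 59.3
```

Request:
move_arm:
  moves:
    - [33, -6, 0, 0, 0, 0, 0.1]
    - [33, -6, 0, 0, 0, 0, 0.1]
    - [33, -6, 0, 0, 0, 0, 0.1]
    - [33, -6, 0, 0, 0, 0, 0.1]
    - [33, -6, 0, 0, 0, 0, 0.1]
    - [33, -6, 0, 0, 0, 0, 0.1]
    - [33, -6, 0, 0, 0, 0, 0.1]
    - [30, -5, 0, 0, 0, 0, 0.1]
    - [20, -2, 0, 0, 0, 0, 0.1]
    - [10, 0, 0, 0, 0, 0, 0.1]
    - [0, 0, 0, 0, 0, 0, 0.1]
    - [0, 0, 0, 0, 0, 0, 0.1]

```text
time_s: 5.15
position: [0.5147, 0.1596, 0.2499]
tool_rot: [[0.225, 0.974, -0.001], [0.974, -0.225, -0.002], [-0.002, -0.001, -1.0]]
force: [-0.4, -0.9, -0.3]
opening: 0.0185
gripper_force: 59.3
```

```bash
python3 - <<'E'
from h import *
to(.517,.175,.22,-.2215)
E
```

```text
t 5.15 pos [0.5147 0.1596 0.2499] yaw(y axis) -0.2274 tilt [-0.0012 -0.0017] F [-0.4 -0.9 -0.3] op 0.0185 59.3
shift mm [15.6 -1.2 29.8] turn z -0.006
```

Request:
move_arm:
  moves:
    - [6, -1, 10, 0, 0, -0.006, 0.1]
    - [5.5, -1, 15, 0, 0, 0, 0.1]
    - [0, 0, 8, 0, 0, 0, 0.1]
    - [0, 0, 3, 0, 0, 0, 0.1]
    - [0, 0, 0, 0, 0, 0, 0.1]
    - [0, 0, 0, 0, 0, 0, 0.1]
    - [0, 0, 0, 0, 0, 0, 0.1]

```text
time_s: 5.73
position: [0.5163, 0.1718, 0.2147]
tool_rot: [[0.221, 0.975, 0.001], [0.975, -0.221, -0.0], [0.0, 0.001, -1.0]]
force: [-1.3, 0.2, -1.4]
opening: 0.0186
gripper_force: 59.3
```

```bash
python3 - <<'E'
from h import *
to(.517,.175,.2114,-.2215)
ims={}
for n in("side","top","wrist"):
    c=bot.camera_model(n);p=proj(c,[.517,.175,.11]);ims[n]=(bot.snapshot(n)[:,:,::-1],p);print(n,p,proj(c,[.517,.175,.124]))
out=[]
for n in("side","top","wrist"):
    im,p=ims[n];x,y=(p-[22,30]).astype(int);w=44
    print(n,x,y); out.append(cv2.resize(im[y:y+60,x:x+w],None,fx=6,fy=6,interpolation=cv2.INTER_CUBIC) if 1 else 0)
out=[cv2.resize(o,(264,360)) for o in out]
cv2.imwrite("pics/h1.png",np.hstack(out))
E
```

```text
t 5.73 pos [0.5163 0.1718 0.2147] yaw(y axis) -0.2224 tilt [ 0.0008 -0.    ] F [-1.3  0.2 -1.4] op 0.0186 59.3
shift mm [3.2 0.  3.3] turn z -0.001
side [217.20869152 134.70745836] [216.85029711 130.92876888]
top [160.10116376 183.68844518] [159.01801802 182.59362328]
wrist [253.32979256 190.87341361] [253.36181091 195.57203474]
side 195 104
top 138 153
wrist 231 160
```

View pics/h1.png

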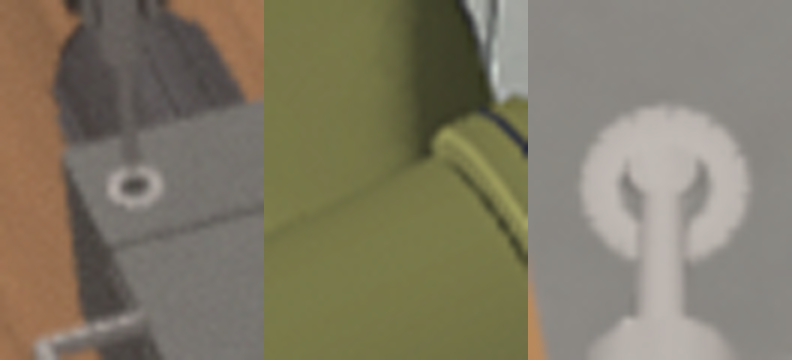

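The wrist crop shows the shank at crop x 662 against the rim centre at 666, so about 0.5 mm off. In the side crop the tip is just above the rim, within about 1 mm of the hole's axis. I'll descend while watching the force.

Request:
move_arm:
  moves:
    - [0, 0.4, 6, 0, 0, 0, 0.1]
    - [0, 0, 6, 0, 0, 0, 0.1]
    - [0, 0, 5, 0, 0, 0, 0.1]
    - [0, 0, 4, 0, 0, 0, 0.1]
    - [0, 0, 4, 0, 0, 0, 0.1]
    - [0, 0, 0, 0, 0, 0, 0.1]

```text
time_s: 6.38
position: [0.5156, 0.172, 0.1882]
tool_rot: [[0.22, 0.976, -0.002], [0.976, -0.22, -0.001], [-0.001, -0.001, -1.0]]
force: [0.0, 0.0, -1.3]
opening: 0.0186
gripper_force: 59.3
```

The tip is 13 mm into the hole with no contact. I'll keep going down.

Request:
move_arm:
  moves:
    - [0, 0, 6, 0, 0, 0, 0.1]
    - [0, 0, 6, 0, 0, 0, 0.1]
    - [0, 0, 5, 0, 0, 0, 0.1]
    - [0, 0, 4, 0, 0, 0, 0.1]
    - [0, 0, 3, 0, 0, 0, 0.1]
    - [0, 0, 3, 0, 0, 0, 0.1]
    - [0, 0, 2, 0, 0, 0, 0.1]
    - [0, 0, 0, 0, 0, 0, 0.1]
    - [0, 0, 0, 0, 0, 0, 0.1]

```text
time_s: 7.13
position: [0.5163, 0.1734, 0.1605]
tool_rot: [[0.219, 0.976, 0.001], [0.976, -0.219, 0.002], [0.002, 0.0, -1.0]]
force: [-1.2, 2.7, 3.4]
opening: 0.0186
gripper_force: 59.6
```

```bash
python3 - <<'E'
from h import *
to(.5156,.172,.1564,-.2215)
a=bot.snapshot("side")[:,:,::-1];b=cv2.imread("pics/side.png")
f=lambda i:cv2.resize(i[110:220,190:290],None,fx=4,fy=4)
cv2.imwrite("pics/g1.png",np.hstack([f(b),f(a)]))
E
```

```text
t 7.13 pos [0.5163 0.1734 0.1605] yaw(y axis) -0.2207 tilt [0.0006 0.0016] F [-1.2  2.7  3.4] op 0.0186 59.6
shift mm [-1.5 -0.4  4.1] turn z 0.001
```

View pics/g1.png

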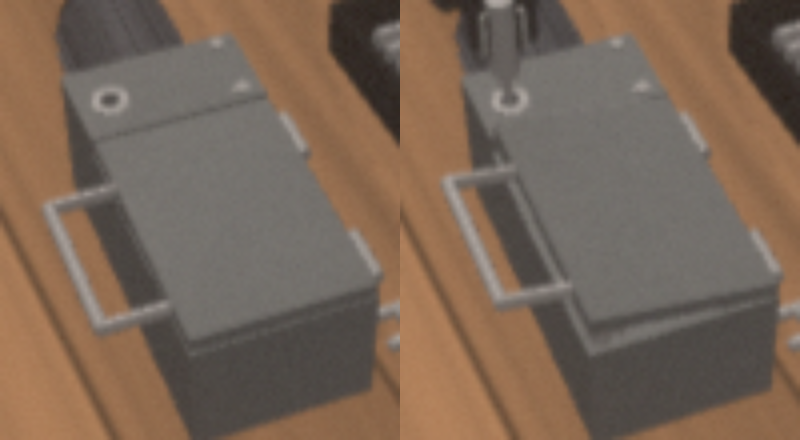

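Compared with the earlier crop on the left, the guard is visibly ajar, with a gap along its front edge and near end. I'll withdraw the pin and return to the rack.

Request:
move_arm:
  moves:
    - [0, 0, -8, 0, 0, 0, 0.1]
    - [0, 0, -15, 0, 0, 0, 0.1]
    - [0, 0, -20, 0, 0, 0, 0.1]
    - [0, 0, -25, 0, 0, 0, 0.1]
    - [0, 0, -20, 0, 0, 0, 0.1]
    - [-15, 2, -5, 0, 0, 0, 0.1]
    - [-28, 5, 0, 0, 0, 0, 0.1]
    - [-33, 6, 0, 0, 0, 0, 0.1]
    - [-33, 6, 0, 0, 0, 0, 0.1]
    - [-33, 6, 0, 0, 0, 0, 0.1]
    - [-33, 6, 0, 0, 0, 0, 0.1]
    - [-33, 6, 0, 0, 0, 0, 0.1]

```text
time_s: 8.18
position: [0.5053, -0.0424, 0.2533]
tool_rot: [[0.221, 0.975, -0.002], [0.975, -0.221, -0.003], [-0.003, -0.001, -1.0]]
force: [0.1, 0.1, -0.3]
opening: 0.0183
gripper_force: 59.1
```

Request:
move_arm:
  moves:
    - [-33, 6, 0, 0, 0, 0, 0.1]
    - [-33, 6, 0, 0, 0, 0, 0.1]
    - [-33, 6, 0, 0, 0, 0, 0.1]
    - [-33, 6, 0, 0, 0, 0, 0.1]
    - [-33, 6, 0, 0, 0, 0, 0.1]
    - [-33, 6, 0, 0, 0, 0, 0.1]
    - [-33, 6, 0, 0, 0, 0, 0.1]
    - [-30, 5, 0, 0, 0, 0, 0.1]
    - [-20, 3, 0, 0, 0, 0, 0.1]
    - [-10, 0, 0, 0, 0, 0, 0.1]
    - [0, 0, 0, 0, 0, 0, 0.1]
    - [0, 0, 0, 0, 0, 0, 0.1]

```text
time_s: 9.18
position: [0.4907, -0.3331, 0.2531]
tool_rot: [[0.22, 0.975, -0.001], [0.975, -0.22, 0.001], [0.001, -0.002, -1.0]]
force: [-0.6, 0.8, -0.4]
opening: 0.0184
gripper_force: 59.1
```

```bash
python3 - <<'E'
from h import *
to(.487,-.3456,.185,-.2277)
E
```

```text
t 9.18 pos [ 0.4907 -0.3331  0.2531] yaw(y axis) -0.2219 tilt [-0.0014  0.0009] F [-0.6  0.8 -0.4] op 0.0184 59.1
shift mm [-13.1  -0.8  68.1] turn z 0.006
```

Request:
move_arm:
  moves:
    - [-7, -0.5, 10, 0, 0, 0.003, 0.1]
    - [-6, -0.3, 20, 0, 0, 0.003, 0.1]
    - [0, 0, 20, 0, 0, 0, 0.1]
    - [0, 0, 13, 0, 0, 0, 0.1]
    - [0, 0, 4, 0, 0, 0, 0.1]
    - [0, 0, 0, 0, 0, 0, 0.1]
    - [0, 0, 0, 0, 0, 0, 0.1]

```text
time_s: 9.77
position: [0.4884, -0.3453, 0.1866]
tool_rot: [[0.224, 0.975, 0.0], [0.975, -0.224, 0.0], [0.0, 0.0, -1.0]]
force: [0.6, -0.7, -1.2]
opening: 0.0185
gripper_force: 59.1
```

```bash
python3 - <<'E'
from h import *
to(.487,-.3456,.1064,-.2277)
c=bot.camera_model("wrist");p=proj(c,[.4873,-.3415,.08]);x,y=(p-[30,30]).astype(int);print(p,x,y,proj(c,[.4873,-.3415,.094]))
w=bot.snapshot("wrist")[:,:,::-1]
cv2.imwrite("pics/r1.png",cv2.resize(w[y-10:y+60,x-15:x+75],None,fx=7,fy=7,interpolation=cv2.INTER_CUBIC))
E
```

```text
t 9.77 pos [ 0.4884 -0.3453  0.1866] yaw(y axis) -0.2258 tilt [0.0005 0.0002] F [ 0.6 -0.7 -1.2] op 0.0185 59.1
shift mm [-0.6 -1.4 80.2] turn z 0.002
[251.28084764 189.77028409] 221 159 [251.19404078 194.38361555]
```

View pics/r1.png

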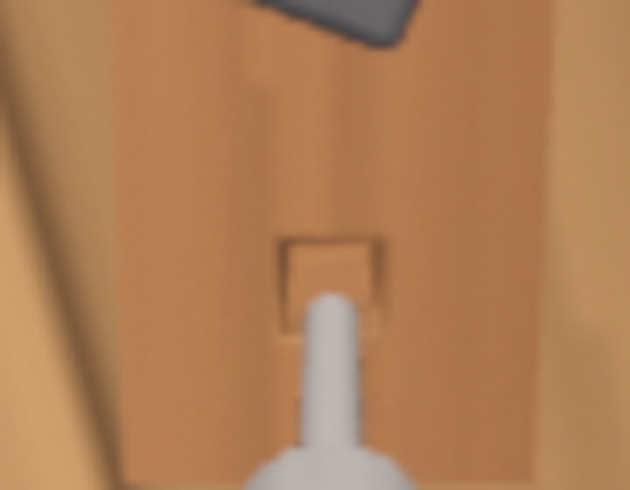

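The shank is centred on the hole in x (331 against 331). In y its tip is at 318 against an expected 323, so within 1 mm. I'll insert it.

Request:
move_arm:
  moves:
    - [0, -0.4, 7, 0, 0, 0, 0.1]
    - [0, 0, 8, 0, 0, 0, 0.1]
    - [0, 0, 8, 0, 0, 0, 0.1]
    - [0, 0, 8, 0, 0, 0, 0.1]
    - [0, 0, 0, 0, 0, 0, 0.1]

```text
time_s: 10.23
position: [0.4862, -0.3456, 0.1532]
tool_rot: [[0.225, 0.974, -0.003], [0.974, -0.225, 0.002], [0.001, -0.004, -1.0]]
force: [-0.2, 0.0, -1.6]
opening: 0.0187
gripper_force: 59.1
```

Request:
move_arm:
  moves:
    - [0, 0, 10, 0, 0, 0, 0.1]
    - [0, 0, 10, 0, 0, 0, 0.1]
    - [0, 0, 10, 0, 0, 0, 0.1]
    - [0, 0, 8, 0, 0, 0, 0.1]
    - [0, 0, 5, 0, 0, 0, 0.1]
    - [0, 0, 3, 0, 0, 0, 0.1]
    - [0, 0, 1.5, 0, 0, 0, 0.1]
    - [0, 0, 0, 0, 0, 0, 0.1]

```text
time_s: 10.9
position: [0.4875, -0.3461, 0.1076]
tool_rot: [[0.225, 0.974, -0.0], [0.974, -0.225, 0.0], [0.0, -0.0, -1.0]]
force: [-0.6, 0.7, -0.8]
opening: 0.0185
gripper_force: 59.1
```

Now down to contact, release, and lift away.

Request:
move_arm:
  moves:
    - [0, 0, 1.5, 0, 0, 0, 0.1]
    - [0, 0, 0.5, 0, 0, 0, 0.1]
    - [0, 0, 0, 0, 0, 0, 0.1]

```text
time_s: 11.15
position: [0.4879, -0.3463, 0.1065]
tool_rot: [[0.226, 0.974, 0.001], [0.974, -0.226, -0.001], [-0.0, 0.001, -1.0]]
force: [0.2, -0.0, 1.5]
opening: 0.0183
gripper_force: 59.6
```

Request:
move_arm:
  moves:
    - [0, 0, 0, 0, 0, 0, 0.5]
    - [0, 0, 0, 0, 0, 0, 0.5]
    - [0, 0, 0, 0, 0, 0, 0.5]
    - [0, 0, 0, 0, 0, 0, 0.5]
    - [0, 0, -10, 0, 0, 0, 0.5]
    - [0, 0, -25, 0, 0, 0, 0.5]
    - [0, 0, -30, 0, 0, 0, 0.5]
    - [0, 0, -30, 0, 0, 0, 0.5]
    - [0, 0, -25, 0, 0, 0, 0.5]
    - [0, 0, 0, 0, 0, 0, 0.5]
    - [0, 0, 0, 0, 0, 0, 0.5]

```text
time_s: 12.07
position: [0.4884, -0.3466, 0.228]
tool_rot: [[0.226, 0.974, 0.003], [0.974, -0.226, -0.002], [-0.001, 0.004, -1.0]]
force: [-0.1, -0.4, -0.8]
opening: 0.0427
gripper_force: 0.0
```

```bash
python3 - <<'E'
from h import *
# drive frame from hole and bar/edges
th=-.063;X=np.array([np.cos(th),np.sin(th)]);Y=np.array([-np.sin(th),np.cos(th)])
O=np.array([.517,.175])+.04*X-.135*Y
print("O",O)
W=lambda x,y,z:[*(O+x*X+y*Y),z]
for n,p in [("front-left corner",(-65,172,110)),("far-left",(65,172,110)),("bar0 L",(-110,55,104)),("bar0 R",(-110,-55,104))]:
    print(n,proj("top",W(*np.array(p)/1e3)))
a=.14;b=W(.065-.175*np.cos(a),0,.104+.175*np.sin(a));print("bar",b)
to(b[0],b[1],.25,th)
c=bot.camera_model("wrist")
w=bot.snapshot("wrist")[:,:,::-1];s=bot.snapshot("side")[:,:,::-1]
f=lambda i,x,y:cv2.resize(i[y:y+100,x:x+80],None,fx=5,fy=5)
print(proj(c,[.4888,-.342,.145]),proj(c,[.4888,-.342,.08]))
cv2.imwrite("pics/r2.png",np.hstack([f(w,210,140),f(s,250,235)]))
E
```

```text
O [0.54842127 0.03774949]
front-left corner [144.92545443 192.69399836]
far-left [149.12054093 143.57780343]
bar0 L [189.6954328  212.39896829]
bar0 R [232.87905338 214.21625457]
bar [np.float64(0.4403482979253239), np.float64(0.04456710496437505), np.float64(0.12842004506274138)]
t 12.07 pos [ 0.4884 -0.3466  0.228 ] yaw(y axis) -0.2277 tilt [ 0.0035 -0.0022] F [-0.1 -0.4 -0.8] op 0.0427 0.0
shift mm [ 370.2 -135.   -23. ] turn z -0.165
[252.32560937 196.60954715] [252.24763754 177.41015347]
```

View pics/r2.png

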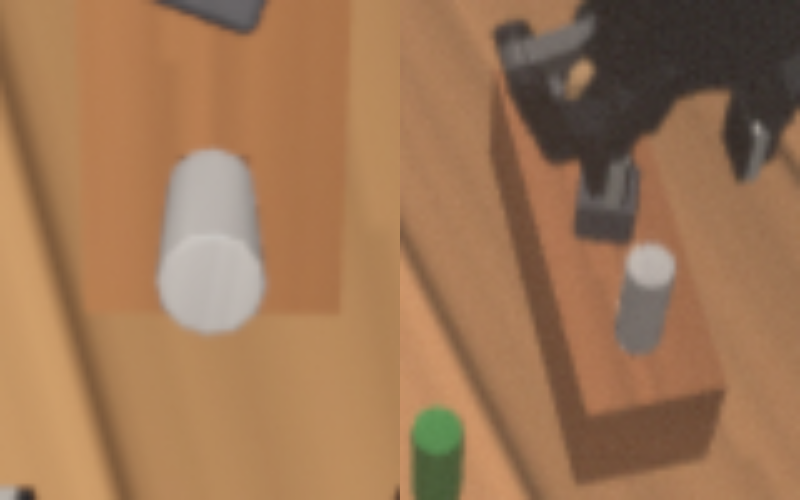

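The pin stands upright and fully home, with its top at side (300,288) as at the start. Next, the guard bar.

Request:
move_arm:
  moves:
    - [0, 0, 0, 0, 0, -0.0825, 0.38]
    - [0, 0, 0, 0, 0, -0.0825, 0.38]
    - [20, -4, 0, 0, 0, 0, 0.38]
    - [32, -6, 0, 0, 0, 0, 0.38]
    - [32, -6, 0, 0, 0, 0, 0.38]
    - [32, -6, 0, 0, 0, 0, 0.38]
    - [32, -6, 0, 0, 0, 0, 0.38]
    - [32, -6, 0, 0, 0, 0, 0.38]
    - [32, -6, 0, 0, 0, 0, 0.38]
    - [32, -6, 0, 0, 0, 0, 0.38]
    - [32, -6, 0, 0, 0, 0, 0.38]
    - [32, -6, 0, 0, 0, 0, 0.38]

```text
time_s: 13.17
position: [0.4473, -0.0338, 0.2248]
tool_rot: [[0.063, 0.998, -0.003], [0.998, -0.063, 0.0], [-0.0, -0.003, -1.0]]
force: [0.6, 0.5, -0.6]
opening: 0.0327
gripper_force: 0.0
```

Request:
move_arm:
  moves:
    - [32, -6, 0, 0, 0, 0, 0.38]
    - [27, -5, 0, 0, 0, 0, 0.38]
    - [20, -4, 0, 0, 0, 0, 0.38]
    - [0, 0, 0, 0, 0, 0, 0.38]
    - [0, 0, 0, 0, 0, 0, 0.38]
  grip_force: 20

```text
time_s: 13.58
position: [0.4379, 0.0455, 0.225]
tool_rot: [[0.059, 0.998, -0.002], [0.998, -0.059, -0.0], [-0.0, -0.002, -1.0]]
force: [-0.4, -1.1, -0.2]
opening: 0.0324
gripper_force: 0.0
```

```bash
python3 - <<'E'
from h import *
to(.4403,.0446,.108,-.063)
c=bot.camera_model("wrist");print(proj(c,[.4403,.0446,.128]))
cv2.imwrite("pics/b1.png",bot.snapshot("wrist")[:,:,::-1])
E
```

```text
t 13.58 pos [0.4379 0.0455 0.225 ] yaw(y axis) -0.0593 tilt [-0.0023 -0.0003] F [-0.4 -1.1 -0.2] op 0.0324 0.0
shift mm [ -0.7   2.7 117. ] turn z 0.004
[256.20578172 197.08976411]
```

View pics/b1.png

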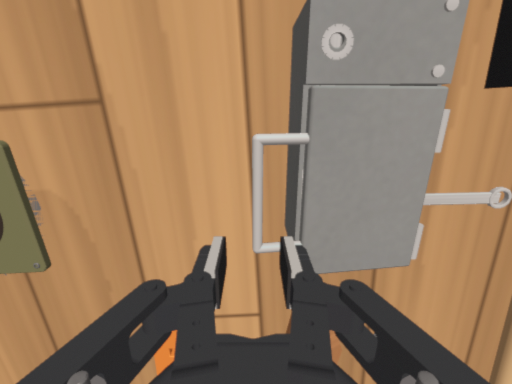

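The bar runs along image x≈257, from y=139 to y=247, against a predicted middle of (256,197). I'll straddle it and grip lightly.

Request:
move_arm:
  moves:
    - [0, 3.3, 15, 0, 0, 0, 0.38]
    - [0, 0, 25, 0, 0, 0, 0.38]
    - [0, 0, 25, 0, 0, 0, 0.38]
    - [0, 0, 25, 0, 0, 0, 0.38]
    - [0, 0, 17, 0, 0, 0, 0.38]
    - [0, 0, 10, 0, 0, 0, 0.38]
    - [0, 0, 0, 0, 0, 0, 0.38]
    - [0, 0, 0, 0, 0, 0, 0.38]

```text
time_s: 14.3
position: [0.4416, 0.043, 0.1082]
tool_rot: [[0.064, 0.998, -0.002], [0.998, -0.064, -0.001], [-0.002, -0.002, -1.0]]
force: [-0.2, 0.9, -0.0]
opening: 0.0324
gripper_force: 0.0
```

Request:
move_arm:
  moves:
    - [0, 0, 0, 0, 0, 0, 0.05]
    - [0, 0, 0, 0, 0, 0, 0.05]
    - [0, 0, 0, 0, 0, 0, 0.05]
    - [0, 0, 0, 0, 0, 0, 0.05]
    - [0, 0, 0, 0, 0, 0, 0.05]
  grip_force: 25

```text
time_s: 14.72
position: [0.4418, 0.044, 0.1092]
tool_rot: [[0.063, 0.998, 0.0], [0.998, -0.063, -0.001], [-0.001, 0.0, -1.0]]
force: [-1.7, -0.6, 1.5]
opening: 0.0091
gripper_force: 24.9
```

```bash
python3 - <<'E'
from h import *
to(.4403,.0446,.109,-.063)
s=bot.get_state()
b0=np.array([-.175*np.cos(.14),.175*np.sin(.14)]);p=b0
for a in np.linspace(.14,1.98,31)[1:]:
    b=np.array([-.175*np.cos(a),.175*np.sin(a)]);d=(b-p)*1e3;p=b
    print("[0,%.1f,%.1f]"%(d[0],-d[1]),end=" ")
E
```

```text
t 14.72 pos [0.4418 0.044  0.1092] yaw(y axis) -0.0629 tilt [ 0.0001 -0.0007] F [-1.7 -0.6  1.5] op 0.0091 24.9
shift mm [ 0.5 -1.6  0.2] turn z 0.0
[0,1.8,-10.6] [0,2.5,-10.4] [0,3.1,-10.3] [0,3.7,-10.1] [0,4.3,-9.8] [0,4.9,-9.5] [0,5.5,-9.2] [0,6.1,-8.9] [0,6.6,-8.5] [0,7.1,-8.0] [0,7.6,-7.6] [0,8.0,-7.1] [0,8.5,-6.6] [0,8.8,-6.1] [0,9.2,-5.5] [0,9.5,-5.0] [0,9.8,-4.4] [0,10.1,-3.8] [0,10.3,-3.1] [0,10.4,-2.5] [0,10.6,-1.9] [0,10.7,-1.2] [0,10.7,-0.5] [0,10.7,0.1] [0,10.7,0.8] [0,10.6,1.4] [0,10.5,2.1] [0,10.4,2.7] [0,10.2,3.3] [0,10.0,4.0]
```

Request:
move_arm:
  moves:
    - [0, 1.8, -10.6, 0, 0, 0, 0.05]
    - [0, 2.5, -10.4, 0, 0, 0, 0.05]
    - [0, 3.1, -10.3, 0, 0, 0, 0.05]
    - [0, 3.7, -10.1, 0, 0, 0, 0.05]
    - [0, 4.3, -9.8, 0, 0, 0, 0.05]
    - [0, 4.9, -9.5, 0, 0, 0, 0.05]
    - [0, 5.5, -9.2, 0, 0, 0, 0.05]
    - [0, 6.1, -8.9, 0, 0, 0, 0.05]
    - [0, 6.6, -8.5, 0, 0, 0, 0.05]
    - [0, 7.1, -8.0, 0, 0, 0, 0.05]
    - [0, 0, 0, 0, 0, 0, 0.05]

```text
time_s: 15.63
position: [0.4854, 0.0415, 0.205]
tool_rot: [[0.063, 0.998, -0.004], [0.998, -0.063, -0.001], [-0.002, -0.004, -1.0]]
force: [-8.2, 0.7, 4.4]
opening: 0.009
gripper_force: 24.7
```

Request:
move_arm:
  moves:
    - [0, 7.6, -7.6, 0, 0, 0, 0.05]
    - [0, 8.0, -7.1, 0, 0, 0, 0.05]
    - [0, 8.5, -6.6, 0, 0, 0, 0.05]
    - [0, 8.8, -6.1, 0, 0, 0, 0.05]
    - [0, 9.2, -5.5, 0, 0, 0, 0.05]
    - [0, 9.5, -5.0, 0, 0, 0, 0.05]
    - [0, 9.8, -4.4, 0, 0, 0, 0.05]
    - [0, 10.1, -3.8, 0, 0, 0, 0.05]
    - [0, 0, 0, 0, 0, 0, 0.05]

```text
time_s: 16.38
position: [0.5607, 0.0372, 0.2525]
tool_rot: [[0.063, 0.998, 0.003], [0.998, -0.063, 0.0], [0.0, 0.003, -1.0]]
force: [-4.6, -1.5, 12.3]
opening: 0.0087
gripper_force: 26.9
```

```bash
python3 - <<'E'
from h import *
to(.4418,.044,.1092,-.063)
a=.14+18*(1.84/30);print(a,"expected mm y,z", 175*(np.cos(.14)-np.cos(a)),109.2+175*(np.sin(a)-np.sin(.14)))
E
```

```text
t 16.38 pos [0.5607 0.0372 0.2525] yaw(y axis) -0.0634 tilt [0.0035 0.    ] F [-4.6 -1.5 12.3] op 0.0087 26.9
shift mm [  -0.8 -119.6  142.9] turn z -0.0
1.2440000000000002 expected mm y,z 117.11095130877024 250.51818753791542
```

Request:
move_arm:
  moves:
    - [0, 10.3, -4.1, 0, 0, 0, 0.05]
    - [0, 10.4, -3.5, 0, 0, 0, 0.05]
    - [0, 10.6, -1.9, 0, 0, 0, 0.05]
    - [0, 10.7, -1.2, 0, 0, 0, 0.05]
    - [0, 10.7, -0.5, 0, 0, 0, 0.05]
    - [0, 10.7, 0.1, 0, 0, 0, 0.05]
    - [0, 0, 0, 0, 0, 0, 0.05]

```text
time_s: 16.97
position: [0.6238, 0.0335, 0.2613]
tool_rot: [[0.063, 0.998, 0.002], [0.998, -0.063, 0.001], [0.001, 0.002, -1.0]]
force: [-0.8, 0.1, 2.2]
opening: 0.0088
gripper_force: 25.9
```

Request:
move_arm:
  moves:
    - [0, 10.7, 0.8, 0, 0, 0, 0.05]
    - [0, 10.6, 1.4, 0, 0, 0, 0.05]
    - [0, 10.5, 2.1, 0, 0, 0, 0.05]
    - [0, 10.4, 2.7, 0, 0, 0, 0.05]
    - [0, 0, 0, 0, 0, 0, 0.05]

```text
time_s: 17.38
position: [0.6657, 0.0311, 0.2541]
tool_rot: [[0.063, 0.998, 0.002], [0.998, -0.063, 0.001], [0.001, 0.002, -1.0]]
force: [1.5, 0.7, 1.7]
opening: 0.009
gripper_force: 25.9
```

```bash
python3 - <<'E'
from h import *
to(.4418,.044,.1092,-.063)
cv2.imwrite("pics/o1.png",cv2.resize(bot.snapshot("side")[90:250,160:330,::-1],None,fx=3,fy=3))
E
```

```text
t 17.38 pos [0.6657 0.0311 0.2541] yaw(y axis) -0.0627 tilt [0.002  0.0012] F [1.5 0.7 1.7] op 0.009 25.9
shift mm [  -1.4 -224.5  144.4] turn z 0.0
```

View pics/o1.png

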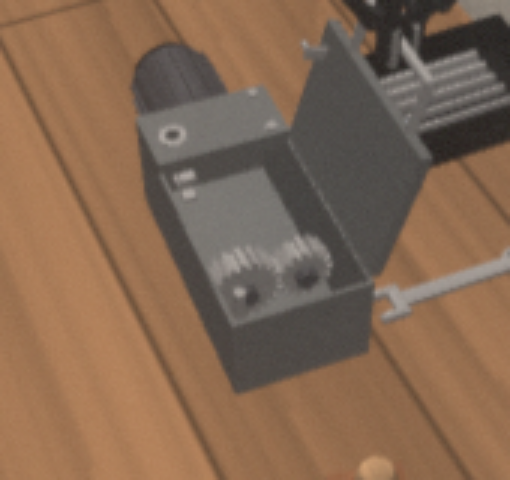

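The guard is past upright (about 1.87 rad) with almost no load. I'll open the fingers and lift clear.

Request:
move_arm:
  moves:
    - [0, 0, 0, 0, 0, 0, 0.85]
    - [0, 0, 0, 0, 0, 0, 0.85]
    - [0, 0, 0, 0, 0, 0, 0.85]
    - [0, 0, 0, 0, 0, 0, 0.85]
    - [0, 6, 0, 0, 0, 0, 0.85]
    - [0, 6, -5, 0, 0, 0, 0.85]
    - [0, 0, -15, 0, 0, 0, 0.85]
    - [0, 0, -25, 0, 0, 0, 0.85]
    - [0, 0, -30, 0, 0, 0, 0.85]
    - [0, 0, -30, 0, 0, 0, 0.85]
    - [0, 0, 0, 0, 0, 0, 0.85]
    - [0, 0, 0, 0, 0, 0, 0.85]

```text
time_s: 18.43
position: [0.6774, 0.0302, 0.3616]
tool_rot: [[0.063, 0.998, 0.005], [0.998, -0.063, 0.001], [0.001, 0.005, -1.0]]
force: [0.5, -0.3, -0.9]
opening: 0.0723
gripper_force: 0.0
```

```bash
python3 - <<'E'
from h import *
to(.4418,.044,.1092,-.063)
cv2.imwrite("pics/f1.png",bot.snapshot("side")[:,:,::-1])
th=-.063;X=np.array([np.cos(th),np.sin(th)]);Y=np.array([-np.sin(th),np.cos(th)]);O=np.array([.5484,.0377])
for a in (1.57,1.87,2.0):
    print(a,[np.round(proj("side",[*(O+(.065-.130*np.cos(a))*X+y*Y),.104+.13*np.sin(a)]),1) for y in(-.09,.1)])
E
```

```text
t 18.43 pos [0.6774 0.0302 0.3616] yaw(y axis) -0.0627 tilt [0.0046 0.0007] F [ 0.5 -0.3 -0.9] op 0.0723 0.0
shift mm [  -1.2 -237.2  251.3] turn z 0.0
1.57 [array([287.8, 145.4]), array([257. ,  97.1])]
1.87 [array([302.7, 143. ]), array([270.8,  95.6])]
2.0 [array([308.6, 143.2]), array([276.2,  96.1])]
```

View pics/f1.png

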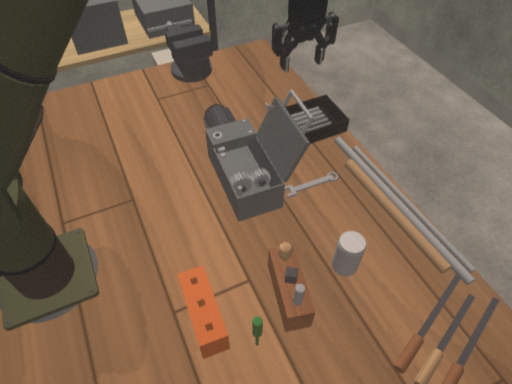

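The guard leans open on its own, with its edge corner at (307,144) against (308.6,143.2) for 2.0 rad. The pin is home in the rack and nothing else has moved, so I'm handing in.

```bash
python3 -c "
from plant import bot
print(bot.sign_off())"
```

```text
the job is handed in; nothing more can be done
None
```

The job is handed in: the catch was tripped with the steel pin, the pin stands fully home in its wooden rack hole, and the guard leans back open on its own at about 2.0 rad, after 18.5 s of the 72 s.

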